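# Seat the returned board and flip its nest's tag to ticked

## Robot

A 6-joint arm with a two-finger parallel gripper is mounted at the origin on the work surface. World frame = base frame: x ahead of the robot, y to its left, z up, the work surface at z = 0. Lengths are in mm, angles in degrees, forces in N, time in s.
With the tool pointing down it reaches from about 300 to 850 mm from the base axis. Payload 4.2 kg.
Tool frame: the origin (TCP) lies on the centre line of the jaws, within the pads' length; the fingertips stand 14 mm ahead of it and the grasp point (between the pads) lies 5 mm behind it; z points along the fingers, y is the direction in which the jaws open and shut (so a half turn about z gives the same grasp; the last joint's range is limited). The gripper opens to 91 mm and grips with 3 to 60 N. Pads are 32 mm wide; open, the fingers measure 118 mm over their backs; the gripper's body (76 mm by 178 mm) begins 60 mm behind the grasp point.
Start: joints at [-70.76, 18.312, 89.639, -0, 72.044, -1.146], TCP at [200.299, -539.001, 227.976] pointing down, gripper open.
Joint ranges: [-177.97, 177.97], [-48.28, 115.42], [12.27, 149.76], [-77.06, 257.06], [2.81, 150.46], [-146.56, 146.56]. Speed limits (degrees/s): [147.25, 147.25, 180, 180, 180, 180].

## Interface

Orientations are given as [roll, pitch, yaw] about the fixed x, y, z axes, in that order (R = Rz(yaw) Ry(pitch) Rx(roll)).
In Python, from workcell import env gives the robot as it stands.
- The arm moves only by the tool play_rows, never from a script. Its argument "increments" is a list of rows, each a list of 5 numbers: the shift along the world's x, y, z in mm, then the turn about the world's z in degrees, then the closure, from 0 (fully open) to 1 (shut). In form: [[x, y, z, yaw, fingers], ...]. A call has 1 to 20 rows; each row shifts and turns the commanded pose from where the row before left it; what a row does not reach is not made up. A row lasts 1/8 s, in which the tool goes at most 62.5 mm and 10.7 degrees, less where a joint would pass 70% of its speed; a pose out of reach is approached as far as the arm can. A call is refused whole if a number of a shift passes 62.5 or a number of a turn 10.7, either way. A call with a gripper value outside its range is refused whole. The fingers move at their own pace and stop on an object; "newtons" is the grip in N (left out, the last holds). Time passes only in rows, so rows that do not move let the fingers close. It gives the time, the measured TCP pose, the force and the opening at its end, in the units of the state.
- env.state(): the state, without advancing time (a new reading comes with each control period).
- env.grab_frame(name): name is "scene" or "side" or "wrist"; returns the picture (420x560x3 uint8, red, green, blue); there is no depth.
- env.calibration(name): a dict with "fx", "fy", "cx", "cy" (pixels), "R" (3x3) and "t" (3): a world point X has camera coordinates R X + t; the wrist camera has in their place "hand_eye" (4x4, takes a point from camera to tool coordinates, whose origin is the TCP and whose axes are the flange's). Camera axes: x right, y down, z forward; pixel columns grow to the right and rows downward; lengths in mm; the calibration is good to about 2 mm. A picture is of the moment at which its call begins: read the wrist's pose just before it. calibration takes no time and is no camera call.
- env.job_done(): hands the job in, once; it reports no verdict.
The state is a dict: "time_s": time; "qpos": joint angles; "qvel": joint speeds; "effort": joint torques, N m; "ee_pos": TCP position; "ee_rot": TCP orientation; "force": force on the tool from outside, world axes, zero at the start; "torque": the same for the moment, N m; "gripper_width": finger opening in mm.
Only numpy, scipy, OpenCV 4.12 (cv2) and the standard library are available. Lean on these libraries where they do the work, as an engineer would, in place of code of your own. Each camera call takes 0.05 s, during which the arm holds its last target.

## Task

One of the three board carriers has just come back from the microscope and still stands partly out of its nest. With the fingertips, push it fully home against its end stop, and flip the white tag on the same base plate up and over its hinge until it lies flat on the other side with the ticked box showing. Do not lift any carrier or squeeze the tag, and leave the other two nests and everything else on the bench as they are.

Things in the scene. Friction and masses are not known exactly. Their poses are not given: they have to be found in the camera images.
- nest_1: The board nest: fixed aluminium base plate 200 (x) x 150 (y) x 10 mm. Origin: centre of its underside, on the bench; x runs along the lane away from the robot, y to the left. The lane, centred on y = +30 mm, lies between two black rails 73 mm apart, 14 mm high, and ends at a stop with its face at x = +90 mm. The tag's steel bracket stands beside it, centred on y = -45 mm.
- nest_2: Another board nest: fixed aluminium base plate 200 (x) x 150 (y) x 10 mm. Origin: centre of its underside, on the bench; x runs along the lane away from the robot, y to the left. The lane, centred on y = +30 mm, lies between two black rails 73 mm apart, 14 mm high, and ends at a stop with its face at x = +90 mm. The tag's steel bracket stands beside it, centred on y = -45 mm.
- nest_3: Another board nest: fixed aluminium base plate 200 (x) x 150 (y) x 10 mm. Origin: centre of its underside, on the bench; x runs along the lane away from the robot, y to the left. The lane, centred on y = +30 mm, lies between two black rails 73 mm apart, 14 mm high, and ends at a stop with its face at x = +90 mm. The tag's steel bracket stands beside it, centred on y = -45 mm.
- carrier_1: The loose black carrier with a green circuit board in the lane of nest_1, 100 (x) x 70 (y) mm, 0.11 to 0.23 kg, parts up to 20 mm high. Origin: centre of its underside, 10 mm above the bench. An upright pull tab at its robot end is 40 mm wide, 5 mm thick, its top 43 mm above the underside. Home (touching the stop) is x = +40, y = +30 mm in the nest's frame. Starts 35 to 52 mm short of that.
- carrier_1_tab (a point): Middle of the front face (the face towards the robot) of carrier_1's pull tab, 23 mm above the carrier's underside, 33 mm above the bench; 50 mm towards the robot from the carrier's origin. Moves with the carrier.
- carrier_2: Another loose black carrier with a green circuit board in the lane of nest_2, 100 (x) x 70 (y) mm, 0.11 to 0.23 kg, parts up to 20 mm high. Origin: centre of its underside, 10 mm above the bench. An upright pull tab at its robot end is 40 mm wide, 5 mm thick, its top 43 mm above the underside. Home (touching the stop) is x = +40, y = +30 mm in the nest's frame. Starts home.
- carrier_3: Another loose black carrier with a green circuit board in the lane of nest_3, 100 (x) x 70 (y) mm, 0.11 to 0.23 kg, parts up to 20 mm high. Origin: centre of its underside, 10 mm above the bench. An upright pull tab at its robot end is 40 mm wide, 5 mm thick, its top 43 mm above the underside. Home (touching the stop) is x = +40, y = +30 mm in the nest's frame. Starts home.
- tag_1 (a joint): Hinge angle of nest_1's white flip tag, rad. 0: flat towards the robot (-x of the nest), empty-box face up; 1.57: upright; 3.14: flat on the far side, ticked-box face up. Stops at 0 and 3.14. Slightly stiff: it stays where it is left; about 1 N at its edge moves it. Starts at 0 to 0.12: the tag to flip. 
- tag_1_hinge (a point): Middle of the hinge axis of nest_1's flip tag, 80 mm above the bench, at x = +5, y = -45 mm in the nest's frame; the axis runs along y of the nest. The bracket under the tag reaches 26 mm from the hinge either way along x (68 to 78 mm above the bench); its two ears rise 6 mm above the axis, 24 to 27 mm to either side. The outer 44 mm of the tag overhang with 66 mm free below them.
- tag_1_edge (a point): Middle of the bead at the free edge of nest_1's flip tag, on the bead's axis, 66 mm from the hinge axis; moves with the tag. The tag is a plate 44 mm wide (along y of the nest) and 4 mm thick, 70 mm from the hinge to the outer edge; the bead is 8 mm thick.
- tag_2 (a joint): Hinge angle of nest_2's white flip tag, rad. 0: flat towards the robot (-x of the nest), empty-box face up; 1.57: upright; 3.14: flat on the far side, ticked-box face up. Stops at 0 and 3.14. Slightly stiff: it stays where it is left; about 1 N at its edge moves it. It starts at about 0 and is left there. 
- tag_2_hinge (a point): Middle of the hinge axis of nest_2's flip tag, 80 mm above the bench, at x = +5, y = -45 mm in the nest's frame; the axis runs along y of the nest. 
- tag_3 (a joint): Hinge angle of nest_3's white flip tag, rad. 0: flat towards the robot (-x of the nest), empty-box face up; 1.57: upright; 3.14: flat on the far side, ticked-box face up. Stops at 0 and 3.14. Slightly stiff: it stays where it is left; about 1 N at its edge moves it. It starts at about pi and is left there. 
- tag_3_hinge (a point): Middle of the hinge axis of nest_3's flip tag, 80 mm above the bench, at x = +5, y = -45 mm in the nest's frame; the axis runs along y of the nest. 
- vial: Bystander, loose: small amber glass jar with black lid, 30 mm wide, 46 mm high; origin at the centre of its underside.
- tweezers: Bystander, loose: steel tweezers lying flat, 120 mm long, 6 mm high; origin at the centre of its underside.
- tape: Bystander, loose: roll of amber tape lying flat, 68 mm wide, 19 mm high; origin at the centre of its underside.
- loupe: Bystander, loose: black eye loupe standing on end, 34 mm wide, 38 mm high; origin at the centre of its underside.
- brush: Bystander, loose: black antistatic brush lying flat, 155 mm long, 12 mm high; origin at the centre of its underside.
- chipbox: Bystander, loose: flat chip box with clear lid, 52 x 52 x 17 mm; origin at the centre of its underside.
- solvent: Bystander, loose: white bottle, 52 mm wide, 85 mm high; origin at the centre of its underside.

How it is judged:
By the outcome, as a careful person would: the job done as asked, in the order asked, and still so for the second after the job is handed in, with the robot touching nothing.
It also fails if it takes over 58 s, if anything falls off the work surface, if the arm or the gripper's body presses on something with over 40 N, if the wrist force passes 120 N, or if a joint passes its speed limit or range.

## Working session

There is one attempt and no reset: what is moved stays moved. The work goes in short steps, Python scripts to look and compute and a tool call to move; the robot and the scene stay as the last step left them, time stands still between calls to the robot, and variables do not carry over. Pictures are saved under pics/ and viewed, and the job is handed in when it is done.

Besides the shell and the picture viewer there is one more tool, called after ">>>" as a command line: name --pt "numbers of a row" for each row, then --argument value for the rest. play_rows: Moves the arm, as the interface text tells. Its arguments: {"type":"object","properties":{"increments":{"type":"array"},"newtons":{"type":"number"}},"required":["increments"]}

```bash
mkdir -p pics
cat > h.py <<'E'
import numpy as np,cv2
from workcell import env
def save(n,f):
    im=env.grab_frame(n); cv2.imwrite('pics/'+f,cv2.cvtColor(im,cv2.COLOR_RGB2BGR)); return im
E
python3 - <<'E'
from h import *
print(env.state())
for n in ['scene','side','wrist']:
    save(n,n+'0.png'); print(n,env.calibration(n))
E
```

```text
{'time_s': 0.0, 'qpos': array([-7.07592106e+01,  1.83500407e+01,  8.97060507e+01,  6.86413681e-04,
        7.20434578e+01, -1.14717111e+00]), 'qvel': array([ 0.09043353,  0.00125602,  0.0850098 , -0.01269486, -0.00584342,
        0.09358955]), 'effort': array([-2.36419393e-03, -4.12473750e+01, -2.31973851e+01,  7.23420689e-02,
        4.55966697e-02, -1.54992058e-04]), 'ee_pos': array([ 200.15021717, -538.52997701,  227.13870994]), 'ee_rot': array([-1.79900484e+02, -2.64551087e-03,  2.03877460e+01]), 'force': array([-0.36295227, -0.65112174,  0.21923117]), 'torque': array([-0.01174035,  0.04084309,  0.02047189]), 'gripper_width': 91.12426384027013}
scene {'fx': 526.701974363471, 'fy': 526.701974363471, 'cx': 282.87280303718444, 'cy': 214.58530891856532, 'R': array([[-0.73188132,  0.68111381, -0.02082573],
       [ 0.40224586,  0.40715492, -0.82001411],
       [-0.55004363, -0.60853007, -0.5719643 ]]), 't': array([ 409.09316354, -163.30855336, 1323.77160239])}
side {'fx': 512.2108217396757, 'fy': 512.2108217396757, 'cx': 278.6451702738747, 'cy': 209.17148822255245, 'R': array([[-0.84354034, -0.53692933, -0.0121072 ],
       [-0.33297985,  0.54054811, -0.77261385],
       [ 0.42138356, -0.6476995 , -0.63476078]]), 't': array([472.45273053, 247.51650578, 708.2583783 ])}
wrist {'fx': 332.55929838420406, 'fy': 332.55929838420406, 'cx': 279.1384436573586, 'cy': 208.7353137145978, 'hand_eye': array([[ 4.04112313e-04, -9.67318824e-01, -2.53562872e-01,
         7.01407757e+01],
       [ 9.99998138e-01,  8.69387134e-04, -1.72289805e-03,
        -3.30276854e-01],
       [ 1.88703601e-03, -2.53561704e-01,  9.67317374e-01,
        -1.57385414e+02],
       [ 0.00000000e+00,  0.00000000e+00,  0.00000000e+00,
         1.00000000e+00]])}
```

View pics/scene0.png

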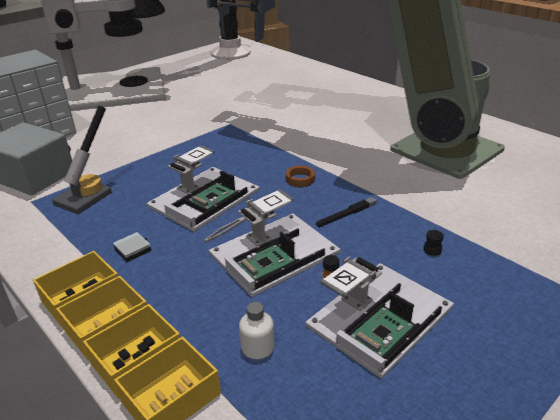

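View pics/side0.png

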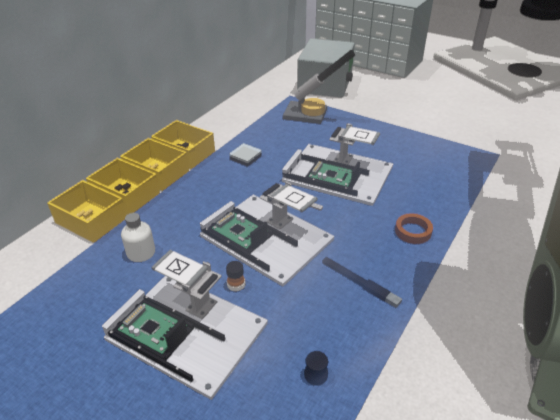

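View pics/wrist0.png

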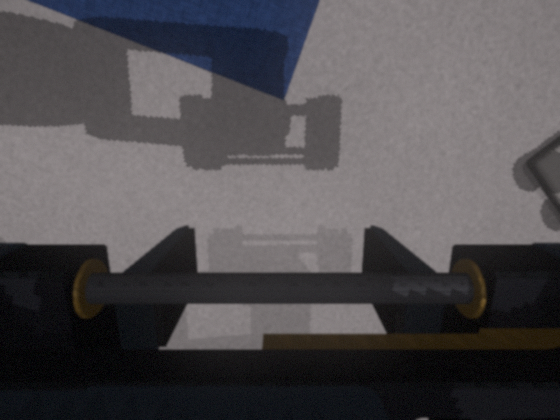

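Run:
```python
import cv2,numpy as np
a=cv2.imread('pics/scene0.png');b=cv2.imread('pics/side0.png')
c=[a[135:240,140:270],a[185:300,200:345],b[120:205,275:400],b[175:285,195:340]]
t=[cv2.resize(i,(400,300),interpolation=cv2.INTER_CUBIC) for i in c]
cv2.imwrite('pics/crop.png',np.vstack([np.hstack(t[:2]),np.hstack(t[2:])]))
```

```text
(no output)
```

View pics/crop.png

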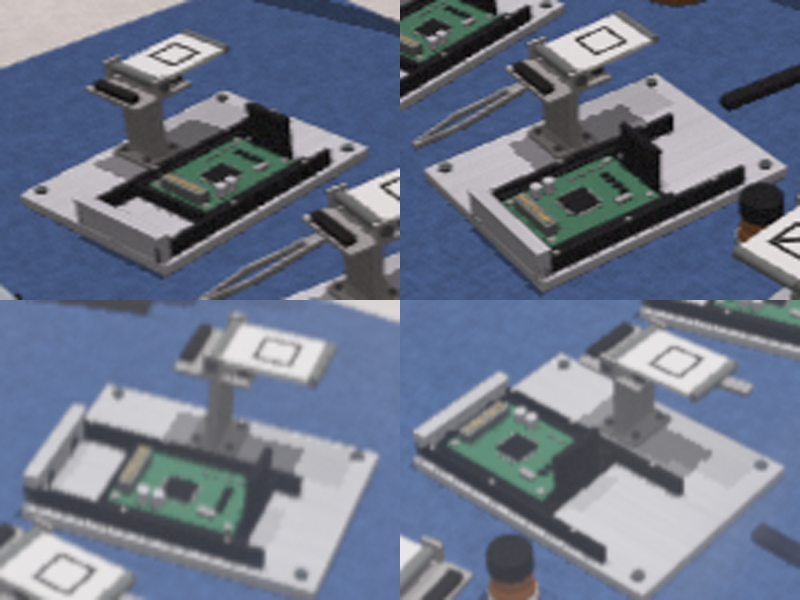

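```bash
cat >> h.py <<'E'
def rz(a): c,s=np.cos(a),np.sin(a); return np.array([[c,-s,0],[s,c,0],[0,0,1]])
def proj(n,X,cal={}):
    if n not in cal: cal[n]=env.calibration(n)
    c=cal[n]; p=np.atleast_2d(X)@c['R'].T+c['t']
    return np.c_[c['fx']*p[:,0]/p[:,2]+c['cx'],c['fy']*p[:,1]/p[:,2]+c['cy']]
def model(d,th=0.05):
    "d carrier shortfall. list of polylines in nest frame"
    L=[]
    def box(x0,x1,y0,y1,z): L.append(np.array([[x0,y0,z],[x1,y0,z],[x1,y1,z],[x0,y1,z],[x0,y0,z]],float))
    box(-100,100,-75,75,10)
    x=40-d-50
    L.append(np.array([[x,10,10],[x,10,53],[x,50,53],[x,50,10]],float))
    L.append(np.array([[90,-6,10],[90,66,10]],float))
    c,s=np.cos(th),np.sin(th)
    L.append(np.array([[5-r*c,-45+y,80+r*s] for r,y in [(0,-22),(70,-22),(70,22),(0,22),(0,-22)]]))
    return L
def place(L,p): return [q@rz(p[2]).T+[p[0],p[1],0] for q in L]
E
python3 - <<'E'
from h import *
from scipy.optimize import least_squares
C=[(100,-75,10),(100,75,10),(-100,75,10),(-100,-75,10)]
ob={'scene':[(147.1,203.2),(193.6,231.2),(259.6,187.5),(212.1,168.3)],'side':[(309.4,144.1),(282.8,175.3),(371.9,202.2),(393.1,163.9)]}
def f(p,ns=('scene','side')):
    X=place([np.array(C,float)],p)[0]
    return np.concatenate([(proj(n,X)-ob[n]).ravel() for n in ns])
for ns in [('scene',),('side',),('scene','side')]:
    r=least_squares(f,[500,-200,0],args=(ns,),loss='soft_l1'); print(ns,r.x[:2],np.degrees(r.x[2]),np.round(r.fun,1))
p=r.x
for n in ['scene','side']:
    im=cv2.imread(f'pics/{n}0.png'); o=(140,130) if n=='scene' else (270,115)
    k=5; im=cv2.resize(im[o[1]:o[1]+110,o[0]:o[0]+130],None,fx=k,fy=k,interpolation=cv2.INTER_CUBIC)
    for q in place(model(43),p):
        u=((proj(n,q)-o+.5)*k).astype(np.int32); cv2.polylines(im,[u],False,(0,0,255),1)
    cv2.imwrite(f'pics/ov_{n}.png',im)
E
```

```text
('scene',) [ 569.9488684  -241.08581779] 7.8731861962409235 [-1.4  1.5  0.1 -1.   0.3  0.3  0.4 -0.7]
('side',) [ 566.66439239 -250.08208738] 6.2221949132650325 [ 0.3 -1.4 -1.4  1.6  0.1  0.   0.6 -0.4]
('scene', 'side') [ 566.08702637 -246.47777505] 7.193527974254276 [-1.1 -0.5 -0.6 -2.9  0.2 -0.9  1.  -2.1 -1.1 -0.4 -1.9  3.2  0.4  0.7
 -0.2 -0.1]
```

View pics/ov_scene.png

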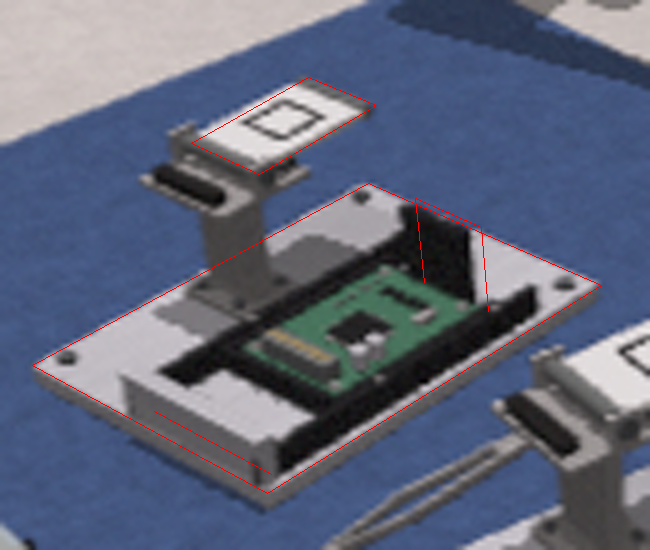

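View pics/ov_side.png

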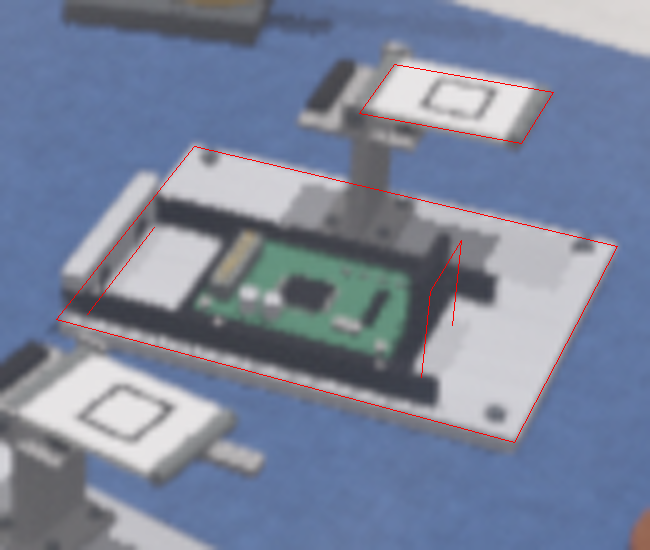

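>>> play_rows --pt "20 25 3 -1.3 0.3" --pt "30 30 3 -1.3 0.6" --pt "30 30 3 -1.3 1" --pt "30 30 3 -1.3 1" --pt "30 30 3 -1.3 1" --pt "30 30 3 -1.3 1" --pt "30 30 3 -1.3 1" --pt "30 30 3 -1.3 1" --pt "30 30 3 -1.3 1" --pt "20 25 3 -1.5 1" --pt "0 0 0 0 1" --pt "0 0 0 0 1" --newtons 10

```text
time_s: 1.65
ee_pos: [479.7, -249.3, 257.6]
ee_rot: [180.0, 0.1, 7.2]
force: [-0.2, -0.8, 0.1]
gripper_width: 0.6
```

Run:
```python
from h import *
s=env.state(); print(s); save('wrist','w1.png'); np.savez('w1.npz',pos=s['ee_pos'],rot=s['ee_rot'])
```

```text
{'time_s': 1.65, 'qpos': array([-2.86561842e+01,  1.42166545e+01,  9.11335469e+01, -4.66408595e-02,
        7.46998143e+01,  5.41511485e+01]), 'qvel': array([-0.932039  , -0.15444076,  0.1230997 ,  0.03062668, -0.11913254,
        0.23490441]), 'effort': array([ 6.96673337e-01, -3.77191937e+01, -2.38039845e+01,  1.15973745e-01,
       -4.90202371e-02, -8.16872671e-04]), 'ee_pos': array([ 479.70002702, -249.33409698,  257.62530833]), 'ee_rot': array([1.79992838e+02, 6.68856620e-02, 7.20499010e+00]), 'force': array([-0.22471499, -0.8425305 ,  0.07816538]), 'torque': array([ 0.03009312,  0.08891201, -0.03856922]), 'gripper_width': 0.6212332827870266}
```

View pics/w1.png

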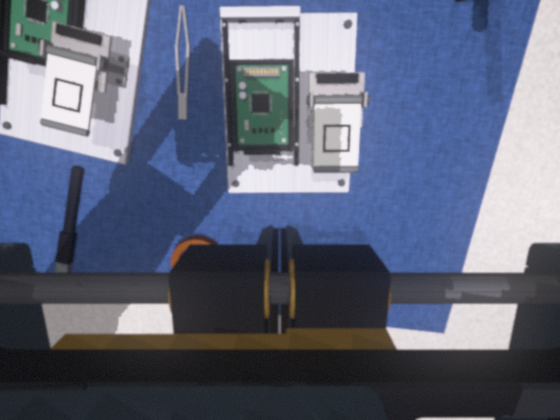

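```bash
cat >> h.py <<'E'
from scipy.spatial.transform import Rotation as Ro
def wcal(pos,rot):
    c=env.calibration('wrist'); T=np.eye(4); T[:3,:3]=Ro.from_euler('xyz',rot,degrees=True).as_matrix(); T[:3,3]=pos
    M=np.linalg.inv(T@c['hand_eye']); return dict(fx=c['fx'],fy=c['fy'],cx=c['cx'],cy=c['cy'],R=M[:3,:3],t=M[:3,3])
def cal_w(f='w1.npz'):
    d=np.load(f); proj.__defaults__[0]['wrist']=wcal(d['pos'],d['rot'])
E
python3 - <<'E'
import cv2
im=cv2.imread('pics/w1.png')
cv2.imwrite('pics/w1c.png',cv2.resize(im[0:200,210:375],None,fx=3,fy=3,interpolation=cv2.INTER_CUBIC))
E
```

```text
(no output)
```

View pics/w1c.png

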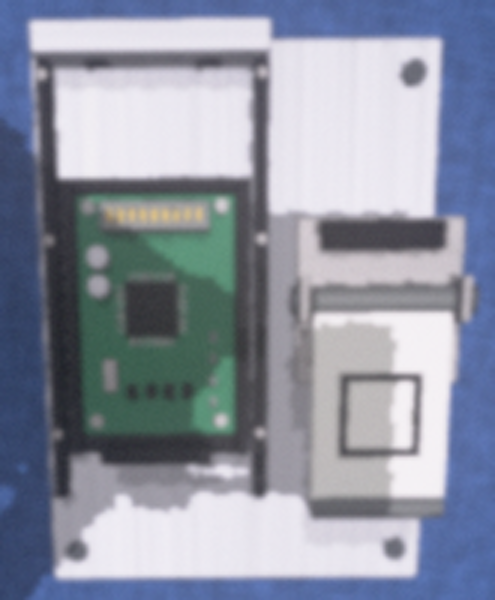

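Run:
```python
from h import *
from scipy.optimize import least_squares
cal_w()
C=np.array([(100,-75,10),(100,75,10),(-100,75,10),(-100,-75,10)],float)
ob={'scene':[(147.1,203.2),(193.6,231.2),(259.6,187.5),(212.1,168.3)],'side':[(309.4,144.1),(282.8,175.3),(371.9,202.2),(393.1,163.9)],'wrist':[(356.8,12.4),(None),(228,192.4),(347.7,192.1)]}
def f(p,ns):
    X=place([C],p)[0]; r=[]
    for n in ns:
        q=proj(n,X)
        for a,b in zip(q,ob[n]):
            if b: r+=list(a-np.array(b))
    return np.array(r)
for ns in [('wrist',),('scene','side','wrist')]:
    r=least_squares(f,[500,-200,0],args=(ns,)); print(ns,r.x[:2],np.degrees(r.x[2]),np.round(r.fun,1))
    if len(ns)==1:p=r.x
from functools import partial
# tab d, from tab front top edge & tag edge
g=lambda v:(proj('wrist',place([np.array([[-10-v[0],50-v[1]-0,53],[-10-v[0],10-v[1],53]])],p)[0])-[(210+103/3-.3,462/3-.3),(210+212/3-.3,462/3-.3)]).ravel()
r=least_squares(g,[40,0]);print('d',r.x,r.fun)
np.save('p.npy',p)
k=4;im=cv2.resize(cv2.imread('pics/w1.png')[0:200,210:375],None,fx=3,fy=3,interpolation=cv2.INTER_CUBIC)
for th,co in((0,(0,0,255)),(.12,(0,255,0))):
  for q in place(model(r.x[0],th),p):
    u=((proj('wrist',q)-(210,0)+.5)*3).astype(np.int32); cv2.polylines(im,[u],False,co,1)
cv2.imwrite('pics/w1o.png',im)
for n,px in(('wrist',(195,250)),('scene',(82,195)),('scene',(257,335)),('scene',(300,176))):
    c=env.calibration(n) if n!='wrist' else proj.__defaults__[0]['wrist']
    d=c['R'].T@[(px[0]-c['cx'])/c['fx'],(px[1]-c['cy'])/c['fy'],1]; o=-c['R'].T@c['t']; print(n,px,np.round(o-d*o[2]/d[2]))
```

```text
('wrist',) [ 564.68109292 -248.10847577] 7.50081396116616 [ 0.1 -0.2 -0.6  0.3  0.4  0. ]
('scene', 'side', 'wrist') [ 565.39573751 -247.7797907 ] 7.283044185402736 [-1.2 -0.8 -0.6 -3.4  0.  -1.3  0.8 -2.4 -0.6 -0.5 -1.3  3.   1.1  0.5
  0.3 -0.3  0.3 -0.7 -1.1 -0.6 -0.1 -0.3]
d [38.15896594  1.35704684] [-0.37377781  0.09142569  0.37359276 -0.0808535 ]
wrist (195, 250) [ 370. -149.    0.]
scene (82, 195) [ 755. -453.    0.]
scene (257, 335) [742. 136.   0.]
scene (300, 176) [ 350. -166.    0.]
```

View pics/w1o.png

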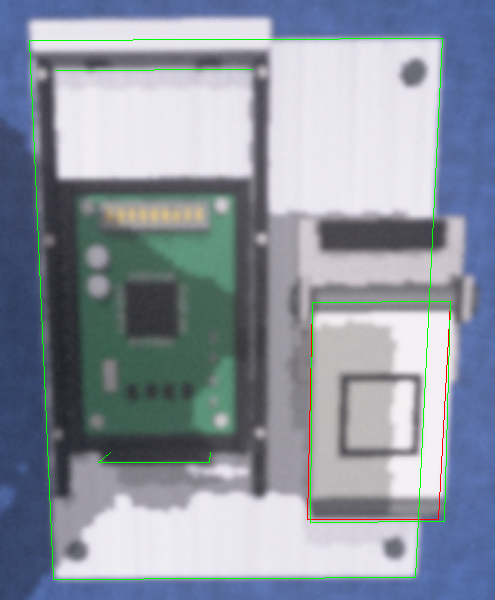

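>>> play_rows --pt "-3 6 -20 0.3 1" --pt "-3 7 -40 0 1" --pt "-3 6 -50 0 1" --pt "0 0 -45 0 1" --pt "0 0 -30 0 1" --pt "0 0 -16 0 1" --pt "0 0 -10 0 1" --pt "0 0 0 0 1" --pt "0 0 0 0 1"

```text
time_s: 2.82
ee_pos: [471.7, -230.5, 47.7]
ee_rot: [179.9, -0.1, 7.5]
force: [0.3, -0.4, 0.6]
gripper_width: 0.3
```

```bash
cat >> h.py <<'E'
p1=np.load('p.npy') if __import__('os').path.exists('p.npy') else None
def nest(): s=env.state(); q=rz(p1[2]).T@(s['ee_pos']-[p1[0],p1[1],0]); f=rz(p1[2]).T@s['force']; print('t',s['time_s'],'nest',np.round(q,1),'F',np.round(f,1),'rot',np.round(s['ee_rot'],1))
E
python3 - <<'E'
from h import *
nest(); save('side','s2.png'); save('wrist','w2.png')
a=cv2.imread('pics/s2.png')[90:250,230:430]; b=cv2.imread('pics/w2.png')
cv2.imwrite('pics/c2.png',np.hstack([cv2.resize(a,(400,320)),cv2.resize(b,(400,320))]))
E
```

```text
t 2.825 nest [-89.9  29.6  47.7] F [ 0.3 -0.4  0.6] rot [ 1.799e+02 -1.000e-01  7.500e+00]
```

View pics/c2.png

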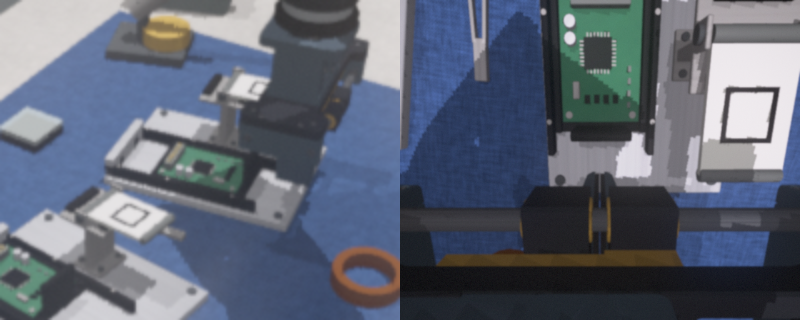

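>>> play_rows --pt "7.9 1.04 0 0 1" --pt "7.9 1.04 0 0 1" --pt "4 0.52 0 0 1" --pt "2.97 0.39 0 0 1" --pt "2.97 0.39 0 0 1" --pt "2.97 0.39 0 0 1" --pt "2.97 0.39 0 0 1" --pt "2.97 0.39 0 0 1" --pt "2.97 0.39 0 0 1" --pt "2.97 0.39 0 0 1"

```text
time_s: 4.18
ee_pos: [512.1, -224.7, 46.9]
ee_rot: [180.0, 0.0, 7.5]
force: [-0.9, -0.1, -0.3]
gripper_width: 0.5
```

Run:
```python
from h import *
nest(); save('wrist','w3.png')
```

```text
t 4.175 nest [-49.1  30.1  46.9] F [-0.9  0.  -0.3] rot [180.    0.    7.5]
```

View pics/w3.png

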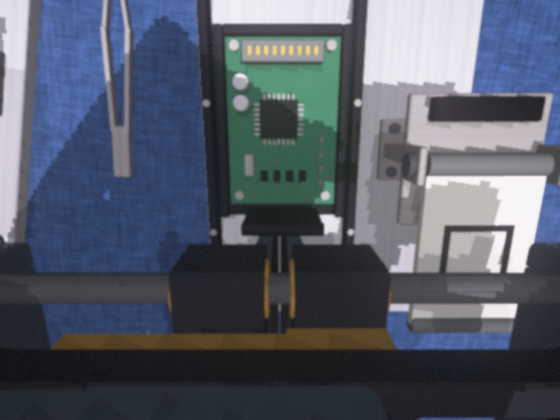

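>>> play_rows --pt "2.97 0.39 0 0 1" --pt "2.97 0.39 0 0 1" --pt "2.97 0.39 0 0 1" --pt "2.97 0.39 0 0 1" --pt "2.97 0.39 0 0 1" --pt "1.98 0.26 0 0 1" --pt "1.98 0.26 0 0 1" --pt "0.99 0.13 0 0 1" --pt "0 0 0 0 1"

```text
time_s: 5.35
ee_pos: [531.9, -222.1, 47.0]
ee_rot: [180.0, -0.0, 7.5]
force: [-0.6, -0.6, 0.2]
gripper_width: 0.6
```

Run:
```python
from h import *
nest(); save('wrist','w4.png');save('side','s4.png')
a=cv2.imread('pics/s4.png')[110:230,260:410]; b=cv2.imread('pics/w4.png')
cv2.imwrite('pics/c4.png',np.hstack([cv2.resize(a,(400,320)),cv2.resize(b,(400,320))]))
```

```text
t 5.35 nest [-29.1  30.1  47. ] F [-0.7 -0.5  0.2] rot [180.   -0.    7.5]
```

View pics/c4.png

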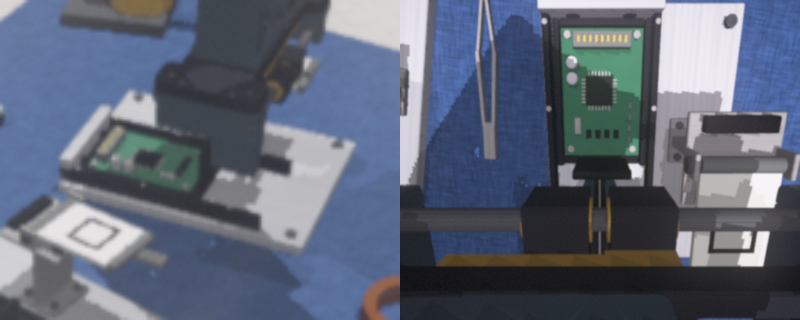

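>>> play_rows --pt "0.99 0.13 0 0 1" --pt "0.99 0.13 0 0 1" --pt "0 0 0 0 1"

```text
time_s: 5.82
ee_pos: [533.8, -221.8, 47.0]
ee_rot: [180.0, -0.0, 7.5]
force: [-0.0, 0.3, -0.2]
gripper_width: 0.6
```

>>> play_rows --pt "0.99 0.13 0 0 1" --pt "0 0 0 0 1"

```text
time_s: 6.08
ee_pos: [534.1, -221.7, 47.0]
ee_rot: [-180.0, 0.1, 7.5]
force: [-2.8, -0.2, 1.4]
gripper_width: 0.6
```

>>> play_rows --pt "0.99 0.13 0 0 1" --pt "0 0 0 0 1"

```text
time_s: 6.32
ee_pos: [534.2, -221.7, 46.9]
ee_rot: [-180.0, 0.2, 7.5]
force: [-5.6, -2.4, 3.4]
gripper_width: 0.7
```

>>> play_rows --pt "1.5 0.2 0 0 1" --pt "0 0 0 0 1" --pt "0 0 0 0 1"

```text
time_s: 6.7
ee_pos: [534.3, -221.7, 46.9]
ee_rot: [-180.0, 0.3, 7.5]
force: [-8.6, -4.2, 5.4]
gripper_width: 0.6
```

Run:
```python
from h import *
nest()
```

```text
t 6.7 nest [-26.6  30.2  46.9] F [-9.1 -3.1  5.4] rot [-180.     0.3    7.5]
```

>>> play_rows --pt "-1.98 -0.26 0 0 1" --pt "-1.98 -0.26 0 0 1" --pt "-3.97 -0.52 0 0 1" --pt "-9.9 -1.3 0 0 1" --pt "-19.8 -2.6 0 0 1" --pt "-24.8 -3.3 0 0 1" --pt "-24.8 -3.3 10 0 1" --pt "-9.9 -1.3 20 0 1" --pt "0 0 20 0 1" --pt "0 0 0 0 1"

```text
time_s: 7.95
ee_pos: [440.7, -234.8, 98.3]
ee_rot: [179.9, -0.2, 7.5]
force: [0.4, -0.3, -0.1]
gripper_width: 0.7
```

Run:
```python
from h import *
nest(); s=env.state(); np.savez('w5.npz',pos=s['ee_pos'],rot=s['ee_rot']); save('wrist','w5.png'); cal_w('w5.npz')
im=cv2.imread('pics/w5.png')[0:250,180:430]; k=2.4
im=cv2.resize(im,None,fx=k,fy=k,interpolation=cv2.INTER_CUBIC)
for q in place(model(0,0.05),p1):
    u=((proj('wrist',q)-(180,0)+.5)*k).astype(np.int32); cv2.polylines(im,[u],False,(0,0,255),1)
cv2.imwrite('pics/w5o.png',im)
```

```text
t 7.95 nest [-121.2   29.4   98.3] F [ 0.4 -0.4 -0.1] rot [179.9  -0.2   7.5]
```

View pics/w5o.png

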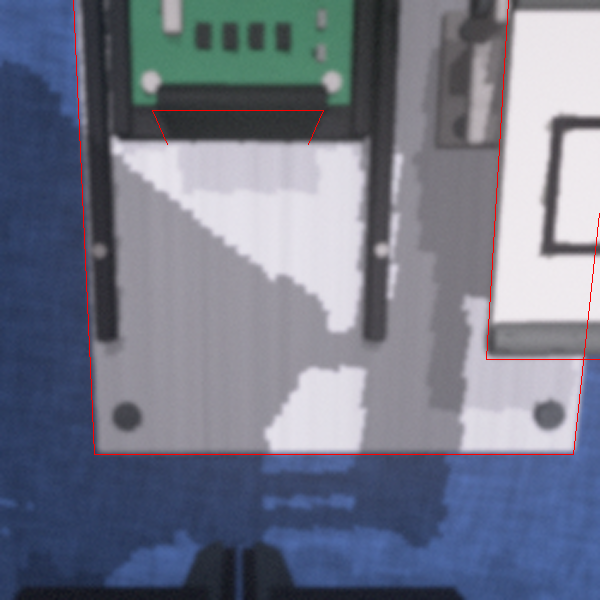

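>>> play_rows --pt "2.4 -18.4 0 0 1" --pt "2.4 -18.4 0 0 1" --pt "2.4 -18.5 0 0 1" --pt "2.5 -18.5 0 0 1" --pt "0 0 -12 0 1" --pt "0 0 -10 0 1" --pt "12.4 1.63 0 0 1" --pt "12.4 1.63 0 0 1" --pt "0 0 0 0 1" --pt "0 0 0 0 1"

```text
time_s: 9.25
ee_pos: [474.7, -304.5, 75.1]
ee_rot: [180.0, 0.0, 7.5]
force: [0.5, -0.5, -0.9]
gripper_width: 0.4
```

```bash
cat >> h.py <<'E'
def look(t):
    nest(); save('side',f's{t}.png'); save('scene',f'o{t}.png'); save('wrist',f'w{t}.png')
    a=cv2.imread(f'pics/s{t}.png')[80:220,280:430]; c=cv2.imread(f'pics/o{t}.png')[110:250,140:290]; b=cv2.imread(f'pics/w{t}.png')
    f=lambda i:cv2.resize(i,(400,300),interpolation=cv2.INTER_CUBIC)
    cv2.imwrite(f'pics/c{t}.png',np.vstack([np.hstack([f(a),f(c)]),np.hstack([f(b),f(b[120:330,180:460])])]))
E
python3 - <<'E'
from h import *
look(6)
E
```

```text
t 9.25 nest [-96.6 -44.1  75.1] F [ 0.4 -0.5 -0.9] rot [180.    0.    7.5]
```

View pics/c6.png

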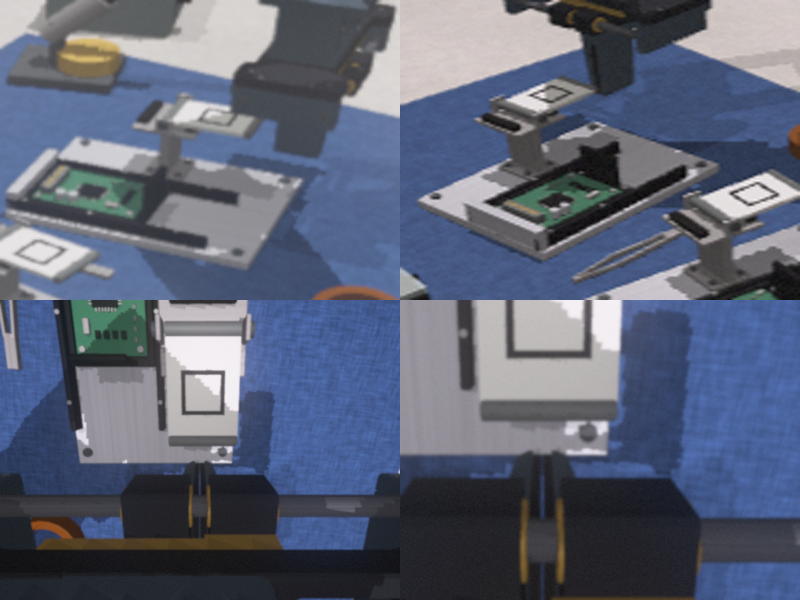

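>>> play_rows --pt "5.95 0.78 0 0 1" --pt "5.95 0.78 0 0 1" --pt "1.98 0.26 0 0 1" --pt "0 0 0 0 1"

```text
time_s: 9.9
ee_pos: [488.6, -302.8, 74.9]
ee_rot: [180.0, 0.0, 7.5]
force: [0.4, -0.5, -0.1]
gripper_width: 0.1
```

>>> play_rows --pt "1.98 0.26 0 0 1" --pt "0 0 0 0 1"

```text
time_s: 10.15
ee_pos: [490.4, -302.6, 75.0]
ee_rot: [180.0, 0.0, 7.5]
force: [0.4, -0.7, 0.3]
gripper_width: 0.6
```

>>> play_rows --pt "1.98 0.26 0 0 1" --pt "0 0 0 0 1"

```text
time_s: 10.4
ee_pos: [490.6, -302.5, 74.5]
ee_rot: [-180.0, 0.2, 7.5]
force: [-5.0, -2.1, 0.3]
gripper_width: 0.1
```

>>> play_rows --pt "1.98 0.26 0 0 1" --pt "0 0 2.5 0 1" --pt "0.1 0 2.5 0 1" --pt "0.3 0 2.5 0 1" --pt "0.5 0.1 2.5 0 1"

```text
time_s: 11.02
ee_pos: [491.4, -302.3, 84.1]
ee_rot: [-179.9, 0.5, 7.5]
force: [-9.5, -3.3, 0.9]
gripper_width: 0.6
```

Run:
```python
from h import *
look(7)
```

```text
t 11.025 nest [-79.8 -44.1  84.1] F [-9.9 -2.   0.9] rot [-179.9    0.5    7.5]
```

View pics/c7.png

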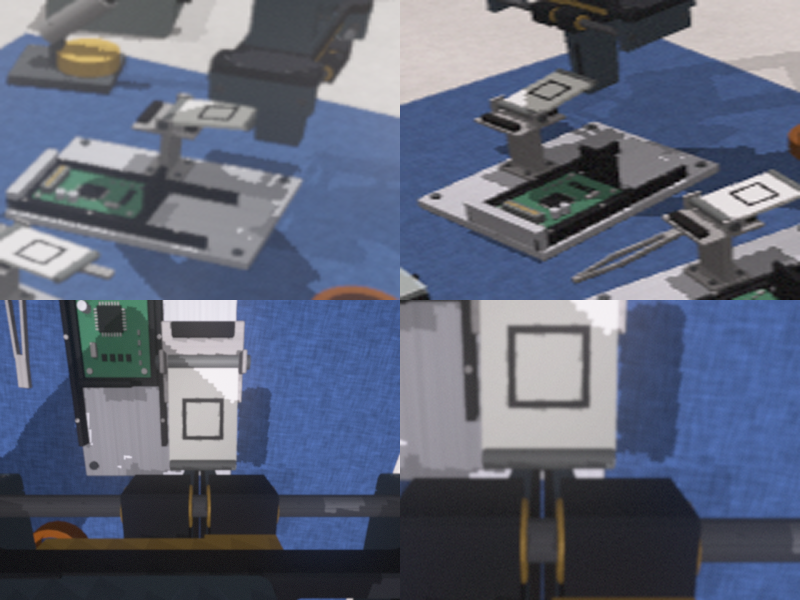

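>>> play_rows --pt "1.43 0.19 5.76 0 1" --pt "1.93 0.25 5.61 0 1" --pt "2.43 0.32 5.41 0 1" --pt "2.9 0.38 5.17 0 1" --pt "3.35 0.44 4.88 0 1" --pt "3.77 0.5 4.56 0 1"

```text
time_s: 11.92
ee_pos: [504.5, -300.6, 116.8]
ee_rot: [-179.9, 0.8, 7.6]
force: [-18.4, -2.8, 12.5]
gripper_width: 0.5
```

Run:
```python
from h import *
look(8)
```

```text
t 11.925 nest [-66.5 -44.2 116.8] F [-18.6  -0.4  12.5] rot [-179.9    0.8    7.6]
```

View pics/c8.png

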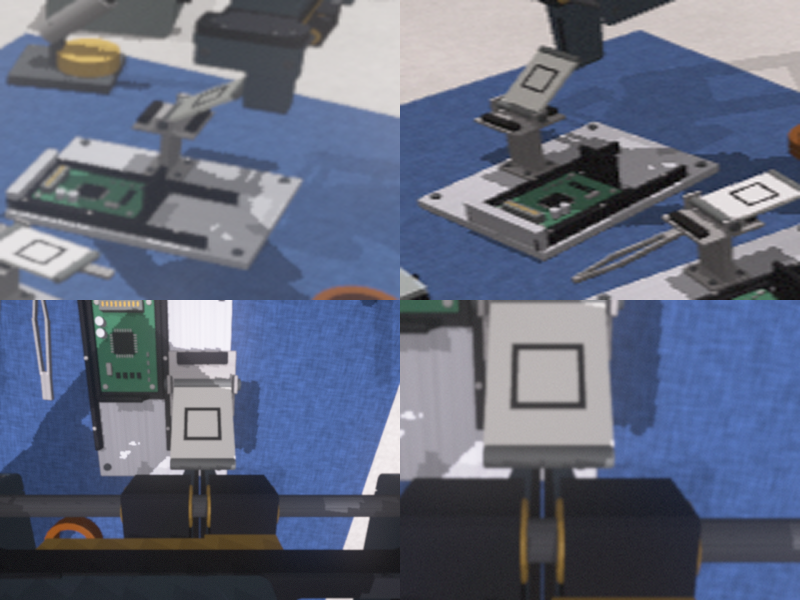

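>>> play_rows --pt "1.0 0.13 5.5 0 1" --pt "2.5 0.33 5 0 1" --pt "3.3 0.43 4.5 0 1"

```text
time_s: 12.45
ee_pos: [518.0, -299.0, 131.7]
ee_rot: [-180.0, -0.0, 7.5]
force: [-0.7, -0.0, 0.0]
gripper_width: 0.8
```

Run:
```python
from h import *
look(9)
```

```text
t 12.45 nest [-52.9 -44.3 131.7] F [-0.7  0.1  0. ] rot [-180.    -0.     7.5]
```

View pics/c9.png

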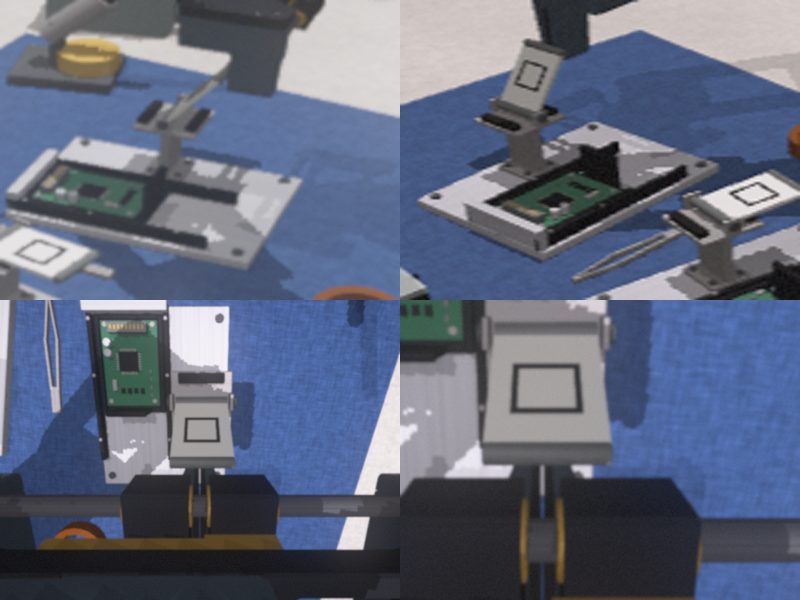

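>>> play_rows --pt "4.96 0.65 0.5 0 1" --pt "4.96 0.65 0.5 0 1" --pt "4.96 0.65 0.5 0 1" --pt "4.96 0.65 0.5 0 1" --pt "4.96 0.65 0.5 0 1" --pt "4.96 0.65 0.5 0 1" --pt "4.96 0.65 0.5 0 1" --pt "4.96 0.65 0.5 0 1"

```text
time_s: 13.6
ee_pos: [557.9, -293.8, 135.3]
ee_rot: [-180.0, 0.0, 7.5]
force: [-0.9, 0.6, -0.4]
gripper_width: 0.5
```

Run:
```python
from h import *
look(10)
```

```text
t 13.6 nest [-12.7 -44.4 135.3] F [-0.8  0.7 -0.4] rot [-180.     0.     7.5]
```

View pics/c10.png

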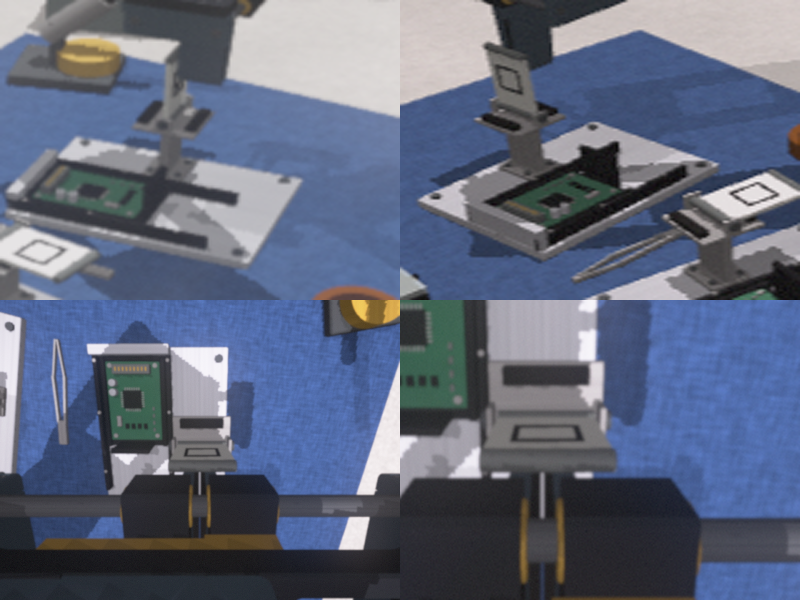

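>>> play_rows --pt "4.96 0.65 0 0 1" --pt "4.96 0.65 -0.3 0 1" --pt "5.16 0.68 -1.6 0 1" --pt "5.16 0.68 -2 0 1" --pt "4.5 0.6 -3 0 1" --pt "4.5 0.6 -3.3 0 1" --pt "3.5 0.46 -4 0 1" --pt "3.5 0.46 -4.4 0 1" --pt "0 0 0 0 1"

```text
time_s: 14.88
ee_pos: [593.8, -289.0, 116.1]
ee_rot: [-180.0, 0.0, 7.5]
force: [0.1, 0.3, 0.7]
gripper_width: 0.7
```

Run:
```python
from h import *
look(11)
```

```text
t 14.875 nest [ 23.5 -44.3 116.1] F [0.2 0.3 0.7] rot [-180.     0.     7.5]
```

View pics/c11.png

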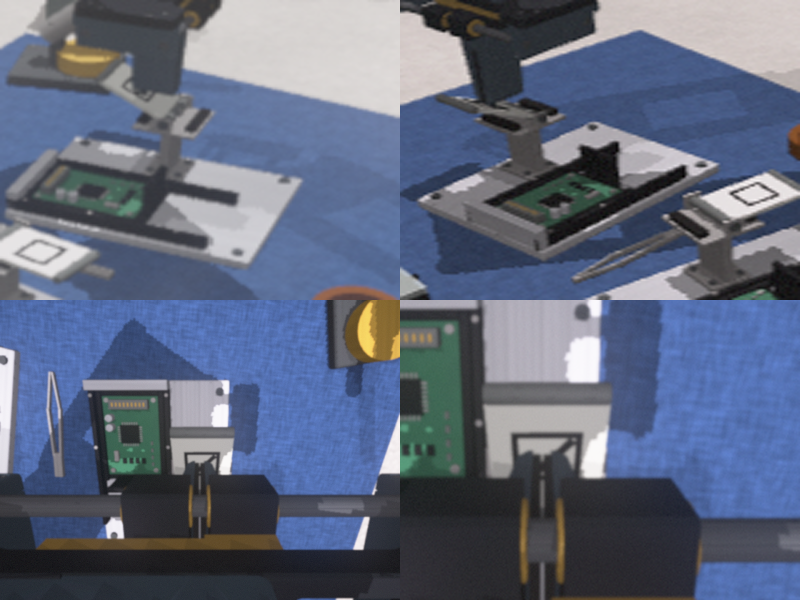

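>>> play_rows --pt "2.6 0.34 -4.7 0 1" --pt "2.6 0.34 -4.7 0 1" --pt "2.2 0.29 -3.5 0 1" --pt "2.2 0.29 -3.5 0 1" --pt "1 0.13 -2 0 1" --pt "0 0 -1 0 1" --pt "0 0 0 0 1"

```text
time_s: 15.9
ee_pos: [604.4, -287.7, 97.4]
ee_rot: [180.0, -0.0, 7.5]
force: [0.4, 1.2, -0.7]
gripper_width: 0.3
```

>>> play_rows --pt "0 0 -1 0 1" --pt "0 0 -1 0 1" --pt "0 0 0 0 1"

```text
time_s: 16.27
ee_pos: [604.5, -287.7, 96.3]
ee_rot: [180.0, -0.0, 7.5]
force: [-1.5, -0.2, 5.2]
gripper_width: 0.4
```

>>> play_rows --pt "0 0 -1 0 1" --pt "0 0 -0.5 0 1" --pt "0 0 0 0 1"

```text
time_s: 16.65
ee_pos: [604.5, -287.7, 96.2]
ee_rot: [179.9, -0.1, 7.5]
force: [-2.6, 1.8, 11.6]
gripper_width: 0.4
```

Run:
```python
from h import *
nest()
```

```text
t 16.65 nest [ 34.3 -44.5  96.2] F [-2.4  2.1 11.6] rot [ 1.799e+02 -1.000e-01  7.500e+00]
```

Firm on the stop (tip at 82 mm, the flat tag's top surface). Lifting straight off and back.

>>> play_rows --pt "0 0 2 0 1" --pt "0 0 3 0 1" --pt "0 0 10 0 1" --pt "0 0 30 0 1" --pt "0 0 40 0 1" --pt "-20 0 40 0 1" --pt "-40 0 30 0 1" --pt "-40 0 10 0 1" --pt "-30 0 0 0 1" --pt "0 0 0 0 1" --pt "0 0 0 0 1"

```text
time_s: 18.02
ee_pos: [475.1, -287.9, 259.1]
ee_rot: [180.0, -0.1, 7.5]
force: [0.3, -1.4, -0.2]
gripper_width: 0.5
```

Run:
```python
from h import *
nest(); s=env.state(); np.savez('w12.npz',pos=s['ee_pos'],rot=s['ee_rot']); 
for n in('wrist','side','scene'): save(n,n+'12.png')
cal_w('w12.npz')
t=[]
for n,(x,y,w,h) in(('wrist',(200,0,180,215)),('side',(270,105,135,110)),('scene',(140,130,130,110))):
    k=3; im=cv2.resize(cv2.imread(f'pics/{n}12.png')[y:y+h,x:x+w],None,fx=k,fy=k,interpolation=cv2.INTER_CUBIC)
    for th in ((np.pi,) if n=='wrist' else ()):
      for q in place(model(0,th),p1):
        u=((proj(n,q)-(x,y)+.5)*k).astype(np.int32); cv2.polylines(im,[u],False,(0,0,255),1)
    cv2.imwrite(f'pics/f_{n}.png',im)
```

```text
t 18.025 nest [-94.  -27.7 259.1] F [ 0.1 -1.4 -0.2] rot [ 1.8e+02 -1.0e-01  7.5e+00]
```

View pics/f_wrist.png

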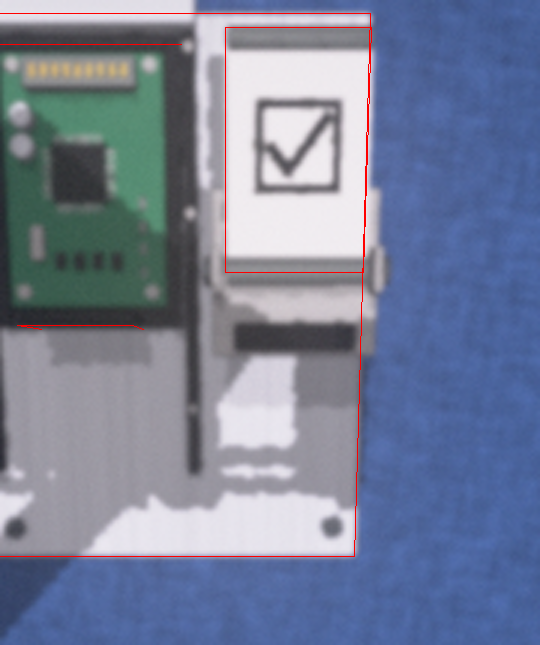

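View pics/f_side.png

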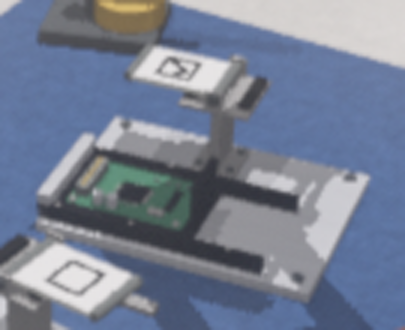

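View pics/scene12.png

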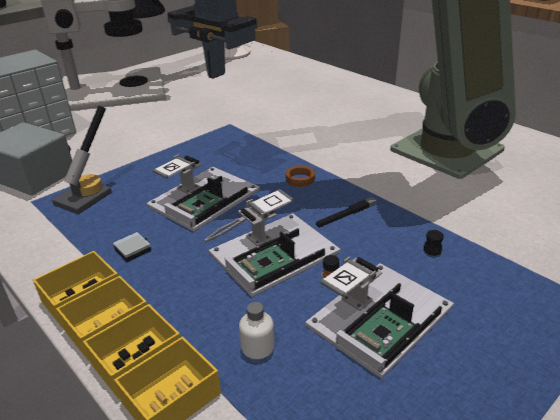

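```bash
python3 -c "
from h import *
print(env.job_done())"
```

```text
the job is handed in; nothing more can be done
None
```

The job is handed in at about 18 s: nest_1's carrier is home against its stop, and its white tag lies flat on the far side with the ticked box up.

- **Carrier:** nest_1 was the nest whose carrier stood out, about 38 mm short of home. I pushed it in with the closed fingertips on its pull tab. At the end the fingertips stalled while the force rose to about 9 N. The wrist picture afterwards showed the tab's front edge on the home line to within about 1 mm.
- **Tag:** I raised it by friction on its bead, pushed it over upright, and pressed it down with about 12 N until the fingertips stalled at 82 mm, the top of a flat tag. The final wrist overlay matches the fully flipped position and shows the tick.
- **Rest of the bench:** in the last scene picture the other two nests and the loose items look unmoved. I checked that by eye only.

While I was raising the tag, the force rose to about 22 N because I had pressed too far towards the hinge. I eased off and carried on. The nest positions found separately from the scene and side cameras differed by up to 9 mm. I therefore used the wrist camera's position, and the contact points agreed with it to about 1 mm.

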